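Draw a brass bar out of the stock rack and butt it against the mat's rim

ROBOT

A 7-joint arm with a two-finger parallel gripper is mounted at the origin on a cart in front of the work surface, level with it; the furniture and walls round the work are solid. World frame = base frame: x ahead of the robot, y to its left, z up, the work surface at z = 0. Lengths are in mm, angles in rad, forces in N, time in s.
With the tool pointing down it reaches from about 400 to 850 mm from the base axis. Payload 10.4 kg.
Tool frame: the origin (TCP) lies at the very end of the fingers, on their centre line; the grasp point (between the pads) lies 19 mm behind it; z points along the fingers, y is the line along which they close (so a half turn about z gives the same grasp; the last joint's range is limited). The gripper opens to 87 mm and grips with 3 to 60 N. Pads are 19 mm wide; open, the fingers measure 117 mm over their backs; the gripper's body (75 mm by 190 mm) begins 51 mm behind the grasp point.
Start: joints at [1.164, 0.332, -0.065, 1.46, 0.022, 1.35, -0.088], TCP at [234.052, -579.544, 222.576] pointing down, gripper open.
Joint ranges: [-2.6, 2.6], [-0.5, 2.12], [-1.47, 1.34], [0.16, 2.42], [-1.27, 4.41], [0.06, 2.06], [-2.6, 2.6]. Speed limits (rad/s): [2.22, 2.22, 2.79, 2.79, 3.14, 3.14, 3.14].

INTERFACE

Orientations are given as a 3x3 rotation matrix whose columns are the frame's x, y, z axes.
In Python, from bench import env gives the robot as it stands. The module is installed in compiled form; this text tells all that it offers.
- The arm moves only by the tool step_arm, never from a script. Its argument "increments" is a list that holds one entry, the list of rows, each a list of 7 numbers: the shift along the tool's x, y, z in mm, then the turn, a rotation vector about the tool's x, y, z in degrees, then the closure in counts, from 0 (fully open) to 255 (shut). In form: [[[tx, ty, tz, ax, ay, az, claw], ...]]. A call has 1 to 20 rows; each row shifts and turns the commanded pose from where the row before left it, along the tool's axes as they then stand; what a row does not reach is not made up. A row lasts 1/10 s, in which the tool goes at most 50 mm and 8.59 degrees, less where a joint would pass 70% of its speed; a pose out of reach is approached as far as the arm can. A call is refused whole if a number of a shift passes 50 or a number of a turn 8.59, either way. A call with a gripper value outside its range is refused whole. The fingers move at their own pace and stop on an object; "newtons" is the grip in N (left out, the last holds). Time passes only in rows, so rows that do not move let the fingers close. It gives the time, the measured TCP pose, the force, the opening and the grip force at its end, in the units of the state.
- env.get_obs(): the state, without advancing time (a new reading comes with each control period).
- env.capture(name): name is "scene" or "top"; returns (picture, depth): 400x640x3 uint8, red, green, blue; 400x640 float32, mm along the optical axis (not along the pixel's ray), 0 where there is no reading.
- env.camera_info(name): a dict with "camera_matrix" (3x3 intrinsics, pixels), "D" ([k1, k2, p1, p2, k3] as OpenCV has them; the pictures are not rectified), "world_to_cam" (4x4, takes a point from world to camera coordinates). Camera axes: x right, y up, looking along -z (the intrinsics and any distortion apply to the point x, -y, -z); pixel columns grow to the right and rows downward; lengths in mm; the calibration is good to about 2 mm. A picture is of the moment at which its call begins. camera_info takes no time and is no camera call.
- env.sign_off(): hands the job in; it is judged then, once.
The state is a dict: "t": time; "joint_pos": joint angles; "qd": joint speeds; "tau": joint torques, N m; "tool_pos": TCP position; "ee_rot": TCP orientation; "ft_force": force on the tool from outside, world axes, zero at the start; "ft_torque": the same for the moment, N m; "gripper_width": finger opening in mm; "grasp_force": force on a finger pad.
Only numpy, scipy, OpenCV 4.12 (cv2) and the standard library are available. Lean on these libraries where they do the work, as an engineer would, in place of code of your own. Each camera call takes 0.05 s, during which the arm holds its last target. There are 200 camera calls.

TASK

Take the brass bar from the lower bay of the blue stock rack: raise its near end over the rack's front lip and draw it out endwise. Lay it flat and lengthwise on the beech-framed mat with its end butted against the inside of the mat's right-hand short rim (the one towards the key machine), ready for marking out. Leave the steel bar in the rack and the tin on top of the rack where they are, and do not knock over the oil can.

Things in the scene. Friction and masses are not known exactly. Their poses are not given: they have to be found in the camera images.
- rack: Blue two-tier stock rack, fixed, 246 deep, 132 wide, 100 high (mm). Origin: on the bench top, middle of the front lip's outer face; x points into the rack (away from the robot, turned up to 20 degrees to the right), y left, z up. Floor top at z = 8. Lip all across the front: x 0 to 10, top at z = 32. Floor open above from x = 10 to 57, roofed from 57 to 240 (see rack_roof)
- rack_roof (a point): Lower front edge of the rack's roof, at its middle: rack x = 57, y = 0, z = 44. The bay's ceiling runs back from here; a solid board rises above it to z = 100, so a gripper pointing straight down has no room on the bar ends: lean it back towards the robot. Side cheeks at y = +-60 to 66
- brass_bar: Yellow brass bar, loose, 220 x 20 x 10 mm (its x, y, z), about 0.3 kg. Origin: centre of its underside. Starts flat on the rack floor along the rack's x, 34 mm left or right of the middle, its -x end 2 to 8 mm behind the lip, the rest under the roof. Raised with the far end on the floor, the near end clears the lip at 24 mm and the bar meets the roof edge at 32 mm
- brass_front (a point): Middle of the brass bar's -x end face (half-way up its thickness), the end near the lip at the start
- steel_bar: Grey steel bar of the same size as the brass bar, loose, lying beside it on the rack's floor, on the other side (centres 68 mm apart); to stay there. Origin at the centre of its underside, x along it
- mat: Black sorting mat in a beech frame, fixed, 288 x 168 mm outside (x, y). Origin: its centre, on the bench top; x along its long side, to the robot's right (towards the key machine), turned up to 22 degrees nearer to the robot. Mat surface z = 7; rim 18 mm wide, top z = 15; inside 252 x 132 mm, so the right-hand short rim's inner face is at x = +126
- grease_tin: Blue round tin with bright lid, 63 mm across, 46 mm high, loose on top of the rack. Origin at the centre of its underside
- oil_can: Red oil can with brass spout, 64 mm across, 150 mm high, loose, standing on the bench to the left of the rack. Origin at the centre of its underside
- brass_center (a point): Centre of the brass bar, half-way up its thickness

How it is judged (in metres and radians):
On the way, in this order (a step that is already met when the one before it is completed fails the run):
1. the brass bar's near end is raised above the lip while its far end is still deep in the bay (z of brass_front in the frame of rack above 0.0355 m and x of brass_bar in the frame of rack above 0.065 m and z of brass_bar in the frame of rack below 0.034 m), for 0.05 s.
2. the brass bar is drawn endwise over the lip, its far end still under the roof (x of brass_front in the frame of rack below -0.06 m and x of brass_bar in the frame of rack above -0.045 m and z of brass_bar in the frame of rack below 0.05 m and angle between the x axis of brass_bar and the x axis of rack, either way round below 0.4 rad).
At the end, for the whole second after the job is handed in: The brass bar lies flat and at rest on the mat (within 2 mm), along its long side within 4 degrees, either end leading, its end within 2.5 mm of the inner face of the right-hand short rim; the steel bar and the tin on the rack are within 15 mm of their starts; the oil can is upright (x of brass_bar in the frame of mat between 0.0135 and 0.018 m and y of brass_bar in the frame of mat between -0.057 and 0.057 m and z of brass_front in the frame of mat between 0.01 and 0.014 m and z of brass_center in the frame of mat between 0.01 and 0.014 m and angle between the x axis of brass_bar and the x axis of mat, either way round below 0.07 rad and linear speed of brass_bar below 0.01 m/s and distance of each of steel_bar, grease_tin from where it was at the start of the episode below 0.015 m and angle between oil_can's own z axis and vertical below 0.2 rad); the robot touches nothing.
It fails at once if the steel bar is dragged away (distance of steel_bar from where it was at the start of the episode above 0.03 m).
It fails at once if the tin on the rack is shoved or knocked off (distance of grease_tin from where it was at the start of the episode above 0.03 m).
It fails at once if the oil can is knocked over (angle between oil_can's own z axis and vertical above 0.6 rad).
It also fails if it takes over 51 s, if anything falls off the work surface, if the arm or the gripper's body presses on something with over 40 N, if the wrist force passes 120 N, or if a joint passes its speed limit or range.

## Working session

There is one attempt and no reset: what is moved stays moved. The work goes in short steps, Python scripts to look and compute and a tool call to move; the robot and the scene stay as the last step left them, time stands still between calls to the robot, and variables do not carry over. Pictures are saved under pics/ and viewed, at most 10 in all, crops included, and the job is handed in when it is done.

Besides the shell and the picture viewer there is one more tool, called after "Call:" as name(argument=value, ...), one argument or row to a line, values as JSON. step_arm: Moves the arm, as the interface text tells. Its arguments: {"type":"object","properties":{"increments":{"type":"array"},"newtons":{"type":"number"}},"required":["increments"]}

```bash
mkdir -p pics; python3 - <<'E'
from bench import env
import cv2,numpy as np
for n in("scene","top"):
    p,d=env.capture(n); cv2.imwrite(f"pics/{n}0.png",p[:,:,::-1]); np.savez(f"{n}0.npz",p=p,d=d)
    i=env.camera_info(n); print(n,i["camera_matrix"],i["D"],np.round(i["world_to_cam"],3))
o=env.get_obs(); print(o)
E
```

```text
scene [[411.5887783    0.         322.85433014]
 [  0.         411.5887783  202.31747108]
 [  0.           0.           1.        ]] [-0.05779059  0.          0.          0.          0.        ] [[-6.05000e-01 -7.96000e-01  1.00000e-03  4.76073e+02]
 [ 4.65000e-01 -3.52000e-01  8.13000e-01 -3.05977e+02]
 [-6.47000e-01  4.92000e-01  5.83000e-01 -6.02217e+02]
 [ 0.00000e+00  0.00000e+00  0.00000e+00  1.00000e+00]]
top [[398.69770645   0.         317.61369969]
 [  0.         398.69770645 196.75813683]
 [  0.           0.           1.        ]] [0.03303373 0.         0.         0.         0.        ] [[-9.00000e-03 -9.99000e-01  3.30000e-02  1.25332e+02]
 [ 9.89000e-01 -4.00000e-03  1.47000e-01 -6.19664e+02]
 [-1.46000e-01  3.40000e-02  9.89000e-01 -8.88397e+02]
 [ 0.00000e+00  0.00000e+00  0.00000e+00  1.00000e+00]]
{'t': 0.1, 'joint_pos': array([ 1.16437579,  0.3327946 , -0.06468266,  1.46085001,  0.02159329,
        1.34989336, -0.08851201]), 'qd': array([-0.00038205, -0.00229854,  0.00052457, -0.0031457 ,  0.0007006 ,
        0.00152009,  0.00118735]), 'tau': array([ 2.04542535e-03, -6.24545646e+01,  2.47678848e-02, -3.90716743e+01,
       -6.15623756e-02,  3.67683009e-02,  5.05296669e-05]), 'tool_pos': array([ 233.90278519, -579.21329497,  221.84573618]), 'ee_rot': array([[ 9.27244781e-01,  3.74455400e-01, -5.19165993e-04],
       [ 3.74455756e-01, -9.27244085e-01,  1.13745681e-03],
       [-5.54667508e-05, -1.24910559e-03, -9.99999218e-01]]), 'ft_force': array([ 1.13077392,  0.48117949, -0.35465726]), 'ft_torque': array([ 0.01787564, -0.04131085, -0.03918246]), 'grasp_force': 0.0, 'gripper_width': 86.86290152470697}
```

View pics/scene0.png

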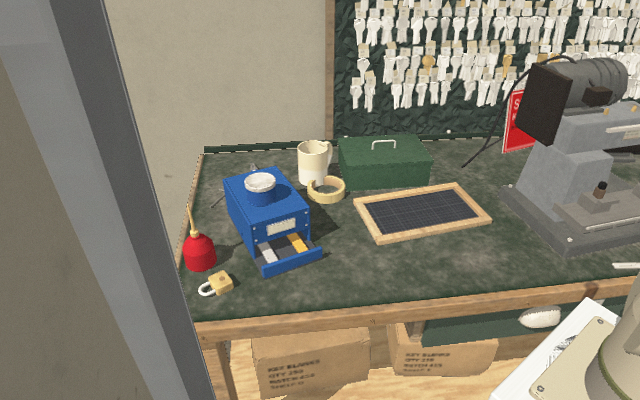

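View pics/top0.png

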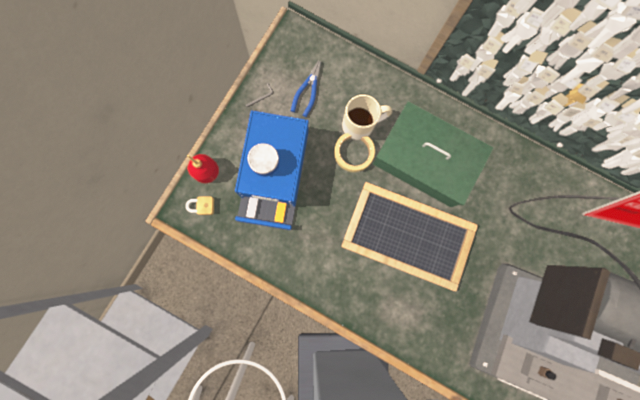

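The scene view shows the rack with the brass bar on the right (about 297,243), the steel bar on the left, the oil can at (200,250) and the mat at (422,212). The top view shows the lip at (266,224), the brass end at (280,211) and the mat at (410,237).

```bash
cat > h.py <<'E'
import numpy as np,cv2
from bench import env
def cloud(n,d):
    i=env.camera_info(n);K=i["camera_matrix"];D=np.array(i["D"]);T=np.array(i["world_to_cam"])
    v,u=np.mgrid[:400,:640]
    q=cv2.undistortPoints(np.stack([u,v],-1).reshape(-1,1,2).astype(float),K,D).reshape(400,640,2)
    c=np.stack([q[...,0]*d,-q[...,1]*d,-d],-1)
    return (c-T[:3,3])@T[:3,:3]
E
cat > m.py <<'E'
from h import *
for n in("top","scene"):
    f=np.load(n+"0.npz");p=f["p"];d=f["d"];W=cloud(n,d);z=W[...,2]
    h=cv2.cvtColor(p,cv2.COLOR_RGB2HSV);H,S,V=h[...,0],h[...,1],h[...,2]
    u=np.arange(640)[None,:]+0*z;v=np.arange(400)[:,None]+0*z
    blue=(H>100)&(H<125)&(S>120)&(d>0)
    def rect(m,lab):
        m=cv2.morphologyEx(m.astype(np.uint8),cv2.MORPH_OPEN,np.ones((2,2)))>0
        P=W[m]; c,s,a=cv2.minAreaRect(P[:,:2].astype(np.float32))
        print(n,lab,m.sum(),"c",np.round(c,1),"s",np.round(s,1),"a",round(a,2),"z",np.median(P[:,2]).round(1))
    reg=(u<320)&(u>190) if n=="top" else (u<340)&(u>210)
    rect(blue&reg&(abs(z-100)<6),"roof")
    rect(blue&reg&(abs(z-32)<5)&(v>(200 if n=="top" else 240)),"lip")
    y=(H>14)&(H<32)&(S>90)&(V>120)
    b=(u>268)&(u<292)&(v>195)&(v<225) if n=="top" else (u>280)&(u<315)&(v>225)&(v<260)
    rect(y&b&(abs(z-18)<8),"brass")
    m=(u>335)&(u<480)&(v>180)&(v<295) if n=="top" else (u>345)&(u<500)&(v>178)&(v<245)
    rect(m&(H>8)&(H<28)&(S>60)&(V>110)&(abs(z-15)<5),"mat")
    rect((u>180)&(u<222)&((H<6)|(H>172))&(S>150)&(z>5)&(z<160),"can")
    print("bench z",np.median(z[240:260,320:335]) if n=="top" else np.median(z[255:270,380:420]))
E
python3 m.py
```

```text
top roof 4049 c [654.  224.8] s [154.9 335.1] a 88.18 z 100.8
top lip 222 c [548.7 223.5] s [185.6  47.8] a 62.11 z 31.5
top brass 166 c [586.8 208.6] s [19.8 45.6] a 80.9 z 18.4
top mat 2696 c [518.3 -59.4] s [370.1 218.2] a 68.63 z 15.3
top can 580 c [688.7 389.8] s [56.4 57. ] a 71.01 z 54.4
bench z 0.5464218387014805
scene roof 2221 c [465.2 298.3] s [194.2 987.2] a 68.74 z 99.2
scene lip 257 c [351.  421.3] s [140.9 672.1] a 52.9 z 28.7
scene brass 202 c [593.4 209.2] s [28.3 80.9] a 74.84 z 17.1
scene mat 1828 c [284.3 123.8] s [324.3 959.9] a 47.45 z 13.6
scene can 966 c [395.1 486.4] s [ 62.5 725.2] a 72.15 z 42.5
bench z -1.4407433970750207
```

```bash
cat > fit.py <<'E'
from h import *
from scipy.optimize import minimize
def proj(n,P):
    i=env.camera_info(n);T=np.array(i["world_to_cam"]);c=P@T[:3,:3].T+T[:3,3]
    c=c*[1,-1,-1]
    return cv2.projectPoints(c,np.zeros(3),np.zeros(3),i["camera_matrix"],np.array(i["D"]))[0].reshape(-1,2)
def rect(x0,x1,y0,y1,z): 
    t=np.linspace(0,1,9)[:-1,None]; c=np.array([[x0,y0,z],[x1,y0,z],[x1,y1,z],[x0,y1,z]],float)
    return np.vstack([c[k]+(c[(k+1)%4]-c[k])*t for k in range(4)])
def place(P,q):
    a=np.radians(q[2]);R=np.array([[np.cos(a),-np.sin(a),0],[np.sin(a),np.cos(a),0],[0,0,1]])
    return P@R.T+[q[0],q[1],0]
def fill(n,P,q):
    S=4;m=np.zeros((400*S,640*S),np.uint8)
    cv2.fillPoly(m,[np.round((proj(n,place(P,q))+.5)*S*16-8).astype(np.int32)],255,shift=4)
    return cv2.resize(m,(640,400),interpolation=cv2.INTER_AREA)/255.
def fit(n,polys,masks,q0,step=(12,12,5)):
    # polys: list per mask of (add list, subtract list)
    def f(q):
        e=0
        for (A,B),M in zip(polys,masks):
            r=sum(fill(n,P,q) for P in A)-sum(fill(n,P,q) for P in B)
            e+=np.abs(r-M).sum()/M.sum()
        return e
    q=np.array(q0,float)
    for s in(1,.3,.1):
        sx=np.vstack([q]+[q+np.eye(3)[k]*step[k]*s for k in range(3)])
        r=minimize(f,q,method="Nelder-Mead",options=dict(initial_simplex=sx,maxfev=150,xatol=.03,fatol=1e-5));q=r.x
    return q,r.fun
def big(m):
    m=m.astype(np.uint8);k,l,s,_=cv2.connectedComponentsWithStats(m);return l==1+np.argmax(s[1:,4])
def hsv(p): return cv2.split(cv2.cvtColor(p,cv2.COLOR_RGB2HSV))
E
cat > m2.py <<'E'
from fit import *
for n in("top","scene"):
    f=np.load(n+"0.npz");p=f["p"];d=f["d"];W=cloud(n,d);z=W[...,2];H,S,V=hsv(p)
    near=(d>0)&(W[...,0]>300)&(W[...,0]<1000)&(abs(W[...,1])<500)
    # mat: wood rim outline filled
    wood=near&(H>8)&(H<28)&(S>60)&(V>110)&(z>2)&(z<22)&(abs(W[...,1]+60)<190)&(W[...,0]<720)
    wood=big(wood);c,_=cv2.findContours(wood.astype(np.uint8),cv2.RETR_EXTERNAL,cv2.CHAIN_APPROX_NONE)
    M=np.zeros((400,640));cv2.drawContours(M,c,-1,1,-1)
    P=P=W[wood];print(n,"mat pts",np.percentile(P,[1,50,99],axis=0).round(0).tolist())
    print(n,"mat",fit(n,[([rect(-144,144,-84,84,15)],[])],[M],[518,-59,-111 if 0 else -22-90+0]))
    blue=near&(H>95)&(H<130)&(S>110)&(W[...,1]>100)
    roof=big(blue&(abs(z-100)<8)|near&(z>93)&(z<155)&(abs(W[...,1]-225)<60)&(abs(W[...,0]-690)<50)&False)
    hull=cv2.convexHull(np.argwhere(roof)[:,::-1].astype(np.int32));M=np.zeros((400,640));cv2.fillPoly(M,[hull],1)
    print(n,"roof",fit(n,[([rect(57,240,-66,66,100)],[])],[M],[550,224,-12]))
    lip=big(blue&(abs(z-32)<6)&(W[...,0]<600)); P=W[lip];print(n,"lip pts",np.percentile(P,[2,50,98],axis=0).round(1).tolist())
    br=big(near&(H>14)&(H<32)&(S>90)&(V>110)&(abs(z-17)<8)&(W[...,0]>545)&(W[...,0]<640)&(abs(W[...,1]-208)<35))
    P=W[br];print(n,"brass",cv2.minAreaRect(P[:,:2].astype(np.float32)),P[:,2].mean(),P[:,:2].mean(0))
E
python3 m2.py
```

```text
top mat pts [[410.0, -246.0, 3.0], [525.0, -102.0, 15.0], [651.0, 57.0, 19.0]]
top mat (array([ 531.14301993,  -97.68327601, -111.73201561]), np.float64(0.01990026492130279))
top roof (array([557.48145583, 250.44367183,  -9.89510527]), np.float64(0.04249981582508424))
top lip pts [[549.0, 188.5, 28.3], [562.9, 249.0, 32.3], [575.2, 311.8, 35.5]]
top brass ((588.5435180664062, 211.12538146972656), (22.17487907409668, 46.192138671875), 80.22203063964844) 18.275285594641996 [588.07669868 210.59237136]
scene mat pts [[403.0, -242.0, 3.0], [503.0, -78.0, 13.0], [647.0, 62.0, 17.0]]
scene mat (array([ 520.49325641,  -89.28657289, -111.69636206]), np.float64(0.06031224672610161))
scene roof (array([546.5317466 , 254.4709617 ,  -9.98940049]), np.float64(0.07370801845303272))
scene lip pts [[546.7, 190.6, 26.3], [559.3, 253.6, 30.1], [571.4, 312.4, 32.7]]
scene brass ((603.13037109375, 207.14202880859375), (24.027698516845703, 63.939640045166016), 79.60917663574219) 16.688615091418516 [603.51130804 209.84912777]
```

```bash
python3 - <<'E'
import numpy as np,cv2
a=np.load("scene0.npz");b=np.load("top0.npz")
A=cv2.resize(a["p"][160:290,215:335],None,fx=4,fy=4,interpolation=3)
B=cv2.resize(b["p"][160:240,225:315],None,fx=3.3,fy=3.3,interpolation=3)
C=np.zeros((520,800,3),np.uint8);C[:,:480]=A;C[:B.shape[0],490:490+B.shape[1]]=B
cv2.imwrite("pics/c1.png",C[:,:,::-1])
from h import *
W=cloud("top",b["d"])
O=np.array([556.5,250.5]);t=np.radians(-9.9);e=np.array([np.cos(t),np.sin(t)]);f=np.array([-e[1],e[0]])
X=(W[...,:2]-O)@e;Y=(W[...,:2]-O)@f
# height map, rack frame, front area
for x in range(-6,70,6):
    print(x,[ (lambda m:int(np.median(W[...,2][m])) if m.any() else None)((abs(X-x)<3)&(abs(Y-y)<3)) for y in range(-74,76,6)])
E
```

```text
-6 [1, 0, 0, 0, 0, 2, 1, 0, 0, 1, 0, 0, 0, 0, 2, 0, 0, 1, 0, 0, 0, 0, 0, 1, 0]
0 [1, 1, 2, 6, 2, 3, 2, 3, 0, 2, 3, 1, 6, 2, 16, 1, 5, 2, 0, 3, 1, 1, 3, 1, 0]
6 [0, 0, 33, 33, 32, 33, 32, 31, 32, 31, 32, 31, 32, 33, 33, 32, 33, 32, 33, 34, 31, 30, 33, 32, None]
12 [2, 1, 10, 18, 20, 30, 29, 18, 19, 22, 10, 30, 28, 22, 20, 27, 32, 18, 30, 19, 29, 19, 20, 31, 1]
18 [0, 0, 9, 9, 8, 9, 17, 16, 18, 8, 9, 9, 9, 8, 9, 9, 8, 17, 18, 18, 12, 7, 11, 8, 0]
24 [0, 1, 8, 8, 9, 9, 19, 19, 19, 9, 8, 10, 8, 8, 8, 9, 8, 18, 18, 18, 7, 8, 8, 7, 1]
30 [1, 0, 7, 7, 8, 11, 19, 19, 20, 8, 7, 9, 8, 7, 8, 8, 9, 18, 20, 18, 14, 10, 9, 10, 2]
36 [0, 0, 8, 10, 8, 9, 20, 19, 18, 8, 9, 9, 9, 8, 9, 8, 9, 18, 18, 20, 8, 7, 8, 8, 0]
42 [0, 2, 7, 9, 9, 17, 18, 18, 19, 9, 8, 9, 9, 9, 8, 9, 9, 18, 19, 17, 12, 6, 9, 7, 2]
48 [0, 0, 8, 7, 9, 9, 18, 18, 20, 8, 8, 8, 8, 8, 9, 7, 9, 18, 19, 18, 8, 10, 8, 8, 1]
54 [0, 1, 9, 9, 7, 18, 18, 20, 18, 9, 9, 8, 8, 9, 9, 9, 18, 18, 17, 18, 10, 7, 10, 8, 0]
60 [0, 1, 78, 65, 82, 72, 66, 79, 85, 83, 79, 84, 83, 82, 79, 85, 83, 82, 75, 81, 78, 85, 57, 72, 0]
66 [0, 5, 100, 101, 101, 101, 100, 100, 100, 101, 99, 100, 99, 101, 99, 100, 101, 100, 102, 100, 100, 101, 100, 100, None]
```

View pics/c1.png

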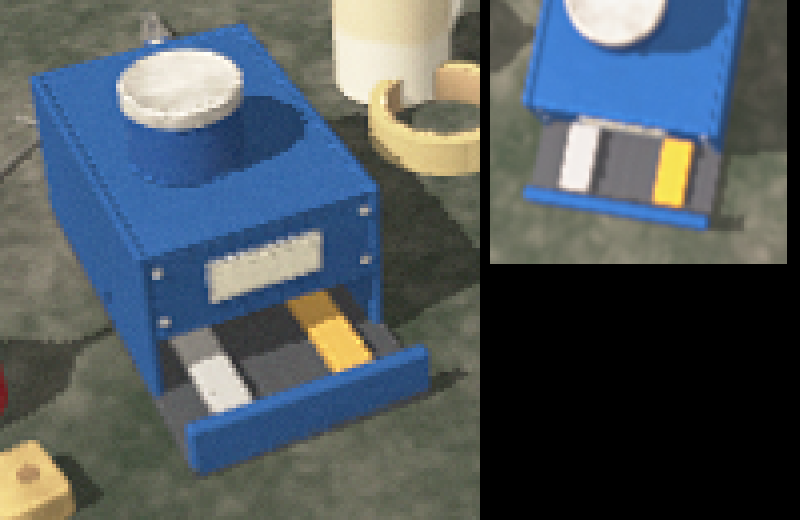

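The crop shows no cheeks in front of the roof, so there is free floor on both sides of the brass. The brass centreline is at rack y of about -34. The fitted rack origin is about (558,250) at yaw -9.9°, and the bar sits at z of about 18, which agrees with the given sizes.

```bash
cat > plan.py <<'E'
from h import *
from scipy.spatial.transform import Rotation as Rn
O=np.array([558,250.3]);t=np.radians(-9.9);e=np.array([np.cos(t),np.sin(t),0]);f=np.array([-e[1],e[0],0]);Z=np.array([0,0,1.])
def rk(x,y,z): return np.r_[O,0]+x*e+y*f+z*Z
def lean(d,deg):  # tool z leaning towards d, tool y = Z x d
    a=np.radians(deg);z=np.sin(a)*d-np.cos(a)*Z;y=np.cross(Z,d);return np.c_[np.cross(y,z),y,z]
m=np.radians(-111.7);mx=np.array([np.cos(m),np.sin(m),0]);my=np.cross(Z,mx);MO=np.array([530,-96,0.])
def mt(x,y,z): return MO+x*mx+y*my+z*Z
def plan(p=None,R=None):
    o=env.get_obs();C=o["ee_rot"];T=o["tool_pos"]
    print("t",round(o["t"],2),"tcp",T.round(1),"rack",np.round([(T-np.r_[O,0])@e,(T-np.r_[O,0])@f],1),"F",o["ft_force"].round(1),"w",round(o["gripper_width"],1),"q",o["joint_pos"].round(2))
    if p is not None: print("dtool now",(C.T@(p-T)).round(1), "dworld",(p-T).round(1))
    if R is not None: print("rot",np.degrees(Rn.from_matrix(C.T@R).as_rotvec()).round(1),"then dtool",(R.T@(p-T)).round(1))
E
python3 - <<'E'
from plan import *
W=cloud("top",np.load("top0.npz")["d"])
for y in range(-640,260,60):
    x=np.interp(y,[-579,220],[234,540]);m=(abs(W[...,1]-y)<40)&(abs(W[...,0]-x)<120)&(W[...,2]<700);print(y,int(x),m.sum(),W[...,2][m].max().round() if m.any() else None)
R=lean(e,25);p=rk(34,-34,14)-90*R[:,2]
print(p);plan(p,R)
yaw=lean(e,0);plan(p,yaw)
E
```

```text
-640 234 7 2.0
-580 234 347 80.0
-520 256 700 115.0
-460 279 1104 247.0
-400 302 2065 328.0
-340 325 8722 357.0
-280 348 11791 357.0
-220 371 3711 331.0
-160 394 3506 20.0
-100 417 3491 20.0
-40 440 3426 20.0
20 463 3426 21.0
80 486 3394 21.0
140 509 3400 104.0
200 532 3695 105.0
[548.17886049 217.50012748  95.56770083]
t 0.1 tcp [ 233.9 -579.2  221.8] rack [-176.7 -872.9] F [ 1.1  0.5 -0.4] w 86.9 q [ 1.16  0.33 -0.06  1.46  0.02  1.35 -0.09]
dtool now [ 589.8 -620.9  127. ] dworld [ 314.3  796.7 -126.3]
rot [ -32.2   -9.3 -145.1] then dtool [-103.1  838.9  187.4]
t 0.1 tcp [ 233.9 -579.2  221.8] rack [-176.7 -872.9] F [ 1.1  0.5 -0.4] w 86.9 q [ 1.16  0.33 -0.06  1.46  0.02  1.35 -0.09]
dtool now [ 589.8 -620.9  127. ] dworld [ 314.3  796.7 -126.3]
rot [-0.000e+00 -1.000e-01 -1.481e+02] then dtool [-172.6  838.9  126.3]
```

Call:
step_arm(
  increments=[
    [[0,0,-40,0,0,0,0],[0,0,-40,0,0,0,0],[0,0,-40,0,0,0,0],[0,0,-40,0,0,0,0],[0,0,-40,0,0,0,0]],
  ],
  newtons=60,
)

```text
t: 0.6
tool_pos: [233.9, -579.2, 424.0]
ee_rot: [[0.927, 0.374, -0.0], [0.374, -0.927, 0.0], [-0.0, -0.0, -1.0]]
ft_force: [0.6, -0.7, -0.2]
gripper_width: 86.9
grasp_force: 0.0
```

Call:
step_arm(
  increments=[
    [[31,-33,0,0,0,0,0],[31,-33,0,0,0,0,0],[31,-33,0,0,0,0,0],[31,-33,0,0,0,0,0],[31,-33,0,0,0,0,0],[31,-33,0,0,0,0,0],[31,-33,0,0,0,0,0],[31,-33,0,0,0,0,0],[31,-33,0,0,0,0,0],[31,-33,0,0,0,0,0],[31,-33,0,0,0,0,0],[31,-33,0,0,0,0,0],[31,-33,0,0,0,0,0],[31,-33,0,0,0,0,0],[31,-33,0,0,0,0,0],[31,-33,0,0,0,0,0],[31,-33,0,0,0,0,0],[31,-33,0,0,0,0,0],[31,-33,0,0,0,0,0]],
  ],
)

```text
t: 2.5
tool_pos: [546.1, 223.7, 422.1]
ee_rot: [[0.928, 0.373, -0.0], [0.373, -0.928, -0.0], [-0.0, 0.0, -1.0]]
ft_force: [-0.3, 0.0, 0.8]
gripper_width: 86.8
grasp_force: 0.0
```

Call:
step_arm(
  increments=[
    [[0,0,0,0,0,-8.2,140],[0,0,0,0,0,-8.2,140],[0,0,0,0,0,-8.2,140],[0,0,0,0,0,-8.2,140],[0,0,0,0,0,-8.2,140],[0,0,0,0,0,-8.2,140],[0,0,0,0,0,-8.2,140],[0,0,0,0,0,-8.2,140],[0,0,0,0,0,-8.2,140],[0,0,0,0,0,-8.2,140],[0,0,0,0,0,-8.2,140],[0,0,0,0,0,-8.2,140],[0,0,0,0,0,-8.2,140],[0,0,0,0,0,-8.2,140],[0,0,0,0,0,-8.2,140],[0,0,0,0,0,-8.2,140],[0,0,0,0,0,-8.2,140],[0,0,0,0,0,-8.2,140],[0,0,0,0,0,0,140]],
  ],
)

```text
t: 4.4
tool_pos: [545.5, 222.2, 422.1]
ee_rot: [[-0.984, 0.178, -0.001], [0.178, 0.984, 0.0], [0.001, -0.0, -1.0]]
ft_force: [1.0, 0.6, 0.0]
gripper_width: 39.4
grasp_force: 0.0
```

```bash
python3 - <<'E'
from plan import *
R=lean(e,25);p=rk(34,-34,14)-90*R[:,2];plan(p,R)
E
```

```text
t 4.4 tcp [545.5 222.2 422.1] rack [ -7.5 -29.8] F [1.  0.6 0. ] w 39.4 q [ 0.37  0.51 -1.34  1.13  0.52  1.85  0.6 ]
dtool now [ -3.8  -4.1 326.5] dworld [   2.7   -4.7 -326.5]
rot [ -0.1 -25.1  -0.4] then dtool [134.9  -4.2 297.4]
```

Call:
step_arm(
  increments=[
    [[-1,-1,40,0,0,0,140],[-1,-1,40,0,0,0,140],[-1,-1,40,0,0,0,140],[-1,-1,40,0,0,0,140],[0,0,40,0,0,0,140],[0,0,0,0,-5,-0.4,140],[0,0,0,0,-5,0,140],[0,0,0,0,-5,0,140],[0,0,0,0,-5,0,140],[0,0,0,0,-5,0,140],[0,0,0,0,0,0,140]],
  ],
)

```text
t: 5.5
tool_pos: [546.7, 218.0, 222.0]
ee_rot: [[-0.891, 0.175, 0.418], [0.157, 0.985, -0.077], [-0.425, -0.003, -0.905]]
ft_force: [0.2, 0.3, 0.6]
gripper_width: 39.3
grasp_force: 0.0
```

```bash
python3 - <<'E'
from plan import *
R=lean(e,25);p=rk(34,-34,14)-60*R[:,2];plan(p,R)
E
```

```text
t 5.5 tcp [546.7 218.  222. ] rack [ -5.5 -33.7] F [0.2 0.3 0.6] w 39.3 q [ 0.66  0.22 -1.41  1.85  0.66  1.05  0.4 ]
dtool now [ 52.5   0.2 145.1] dworld [  13.9   -2.7 -153.7]
rot [-0.2  0.2 -0.1] then dtool [ 52.1  -0.3 145.3]
```

Call:
step_arm(
  increments=[
    [[13,0,30,0,0,0,140],[13,0,30,0,0,0,140],[13,0,30,0,0,0,140],[13,0,30,0,0,0,140],[0,0,25,0,0,0,140],[0,0,0,0,0,0,140]],
  ],
)

```text
t: 6.1
tool_pos: [562.2, 213.5, 65.5]
ee_rot: [[-0.894, 0.178, 0.41], [0.161, 0.984, -0.076], [-0.417, -0.002, -0.909]]
ft_force: [0.3, -0.2, 1.5]
gripper_width: 39.1
grasp_force: 0.0
```

```bash
python3 - <<'E'
from plan import *
R=lean(e,25);p=rk(34,-34,14);plan(p,R)
q,d=env.capture("scene");cv2.imwrite("pics/s2.png",cv2.resize(q[150:290,180:360],None,fx=3.2,fy=3.2,interpolation=3)[:,:,::-1])
q,d=env.capture("top");cv2.imwrite("pics/t2.png",cv2.resize(q[130:260,200:360],None,fx=3.2,fy=3.2,interpolation=3)[:,:,::-1])
a=cv2.imread("pics/s2.png");b=cv2.imread("pics/t2.png");s=0.72
a=cv2.resize(a,None,fx=s,fy=s);b=cv2.resize(b,None,fx=s,fy=s);c=np.zeros((max(a.shape[0],b.shape[0]),a.shape[1]+b.shape[1],3),np.uint8);c[:a.shape[0],:a.shape[1]]=a;c[:b.shape[0],a.shape[1]:]=b;cv2.imwrite("pics/c2.png",c);print(c.shape)
E
```

```text
t 6.1 tcp [562.2 213.5  65.5] rack [ 10.5 -35.6] F [ 0.3 -0.2  1.5] w 39.1 q [ 0.36  0.47 -1.12  1.98  1.02  0.9   0.09]
dtool now [ 0.1  1.8 56.6] dworld [ 23.4  -2.5 -51.5]
rot [-0.3 -0.4 -0.3] then dtool [ 0.5  1.6 56.6]
(323, 784, 3)
```

View pics/c2.png

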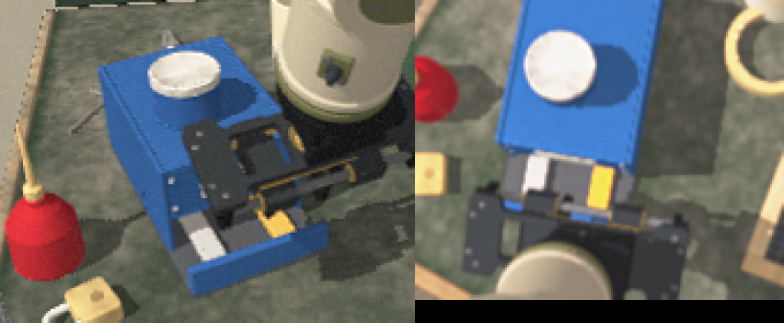

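The fingers straddle the brass bar (top-view crop, about 600,190), and the tin and oil can are clear.

Call:
step_arm(
  increments=[
    [[0,0.8,16,0,0,0,140],[0,0.8,16,0,0,0,140],[0,0,12,0,0,0,140],[0,0,6,0,0,0,140],[0,0,3,0,0,0,140],[0,0,0,0,0,0,140]],
  ],
)

```text
t: 6.8
tool_pos: [585.0, 213.0, 21.4]
ee_rot: [[-0.892, 0.174, 0.416], [0.158, 0.985, -0.074], [-0.423, -0.0, -0.906]]
ft_force: [-0.3, 0.7, 0.2]
gripper_width: 39.0
grasp_force: 0.0
```

Call:
step_arm(
  increments=[
    [[0,0,0,0,0,0,140],[0,0,0,0,0,0,140]],
  ],
)

```text
t: 7.0
tool_pos: [585.0, 213.1, 21.7]
ee_rot: [[-0.892, 0.174, 0.417], [0.157, 0.985, -0.074], [-0.423, -0.0, -0.906]]
ft_force: [-0.3, 0.3, 0.0]
gripper_width: 39.3
grasp_force: 0.0
```

```bash
python3 - <<'E'
from plan import *
R=lean(e,25);p=rk(34,-34,13.5);plan(p,R)
E
```

```text
t 7.0 tcp [585.  213.1  21.7] rack [ 33. -32.] F [-0.3  0.3  0. ] w 39.3 q [ 0.28  0.56 -1.02  1.97  1.15  0.86  0.01]
dtool now [ 2.5 -1.9  7.8] dworld [ 0.7 -2.1 -8.2]
rot [-0.1  0.  -0.1] then dtool [ 2.5 -2.   7.8]
```

Call:
step_arm(
  increments=[
    [[1,-1,3,0,0,0,140],[1,-0.5,3,0,0,0,140],[0,0,1,0,0,0,140],[0,0,0,0,0,0,140]],
  ],
)

```text
t: 7.4
tool_pos: [585.7, 211.1, 13.6]
ee_rot: [[-0.893, 0.174, 0.416], [0.157, 0.985, -0.074], [-0.422, -0.001, -0.906]]
ft_force: [1.0, 0.1, -0.2]
gripper_width: 39.0
grasp_force: 0.0
```

Call:
step_arm(
  increments=[
    [[0,0,1,0,0,0,140],[0,0,0,0,0,0,180],[0,0,0,0,0,0,220],[0,0,0,0,0,0,255],[0,0,0,0,0,0,255],[0,0,0,0,0,0,255],[0,0,0,0,0,0,255]],
  ],
  newtons=60,
)

```text
t: 8.1
tool_pos: [586.2, 211.1, 13.1]
ee_rot: [[-0.892, 0.174, 0.416], [0.157, 0.985, -0.074], [-0.423, -0.0, -0.906]]
ft_force: [-0.5, -0.6, 0.7]
gripper_width: 18.8
grasp_force: 60.0
```

Call:
step_arm(
  increments=[
    [[-1.9,0,-3.8,0,1.2,0,255],[-1.9,0,-3.8,0,1.2,0,255],[-1.9,0,-3.8,0,1.2,0,255],[0,0,0,0,0,0,255]],
  ],
)

```text
t: 8.5
tool_pos: [587.3, 210.9, 26.1]
ee_rot: [[-0.917, 0.175, 0.359], [0.163, 0.985, -0.064], [-0.365, 0.0, -0.931]]
ft_force: [1.3, -1.3, -2.4]
gripper_width: 18.9
grasp_force: 60.0
```

Call:
step_arm(
  increments=[
    [[-1.9,0,-3.8,0,1.2,0,255],[-1.9,0,-3.8,0,1.2,0,255],[-1.9,0,-3.8,0,1.2,0,255],[0,0,0,0,0,0,255],[0,0,0,0,0,0,255]],
  ],
)

```text
t: 9.0
tool_pos: [588.1, 210.6, 38.0]
ee_rot: [[-0.937, 0.174, 0.302], [0.165, 0.985, -0.054], [-0.306, -0.001, -0.952]]
ft_force: [1.0, -0.1, -2.1]
gripper_width: 18.9
grasp_force: 60.0
```

```bash
python3 - <<'E'
from plan import *
plan()
C=env.get_obs()["ee_rot"];print("lean",np.degrees(np.arccos(-C[2,2])))
ims=[]
for n,(a,b,c,d) in(("scene",(150,290,200,360)),("top",(130,260,200,360))):
    q,_=env.capture(n);ims.append(cv2.resize(q[a:b,c:d],(400,int(400*(b-a)/(d-c))),interpolation=3)[:325])
c=np.hstack([i[:320] for i in ims]);cv2.imwrite("pics/c3.png",c[:,:,::-1])
E
```

```text
t 9.0 tcp [588.1 210.6  38. ] rack [ 36.5 -33.9] F [ 1.  -0.1 -2.1] w 18.9 q [ 0.35  0.61 -1.08  1.86  0.97  0.96  0.22]
lean 17.840106492183462
```

View pics/c3.png

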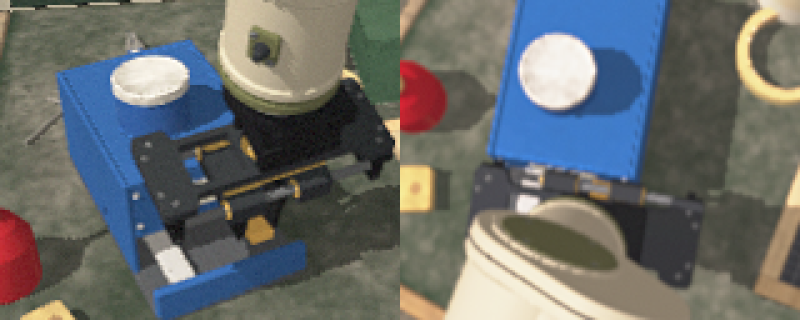

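Call:
step_arm(
  increments=[
    [[4.5,0,-2.1,0,0,0,255],[4.5,0,-2.1,0,0,0,255],[9,0,-4.2,0,0,0,255],[9,0,-4.2,0,0,0,255],[9,0,-4.2,0,0,0,255],[0,0,0,0,0,0,255]],
  ],
)

```text
t: 9.7
tool_pos: [547.7, 218.3, 43.5]
ee_rot: [[-0.938, 0.172, 0.301], [0.163, 0.985, -0.053], [-0.306, -0.001, -0.952]]
ft_force: [0.1, 0.6, -1.6]
gripper_width: 18.9
grasp_force: 60.0
```

```bash
cat > br.py <<'E'
from fit import *
from plan import plan,O,e,f,mt,MO,mx,my
import sys
def look(names=("scene","top")):
    for n in names:
        p,d=env.capture(n);W=cloud(n,d);H,S,V=hsv(p)
        m=(d>0)&(H>16)&(H<30)&(S>150)&(V>130)&(W[...,0]>300)&(W[...,0]<720)&(abs(W[...,1])<290)&(W[...,2]>5)&(W[...,2]<250)
        cv2.imwrite(f"/tmp/{n}.png",p[:,:,::-1])
        k,l,s,_=cv2.connectedComponentsWithStats(m.astype(np.uint8))
        for j in range(1,k):
            if s[j,4]<25: continue
            P=W[l==j];c=np.median(P,0);print(n,s[j].tolist(),"med",c.round(1),"p2/98",np.percentile(P,[2,98],axis=0).round(0).tolist(),"axis",np.linalg.svd(P-P.mean(0),full_matrices=False)[2][0].round(3))
E
python3 - <<'E'
from br import *
plan();look()
E
```

```text
t 9.7 tcp [547.7 218.3  43.5] rack [ -4.7 -33.3] F [ 0.1  0.6 -1.6] w 18.9 q [ 0.37  0.54 -1.13  1.94  0.94  0.94  0.18]
scene [307, 248, 10, 9, 65] med [530.1 222.5  49.2] p2/98 [[525.0, 213.0, 45.0], [540.0, 231.0, 52.0]] axis [-0.309  0.95  -0.05 ]
top [274, 202, 11, 20, 158] med [585.2 211.2  43.8] p2/98 [[564.0, 200.0, 38.0], [607.0, 222.0, 48.0]] axis [-0.942  0.164  0.293]
```

Call:
step_arm(
  increments=[
    [[9,0,-4.2,0,0,0,255],[9,0,-4.2,0,0,0,255],[9,0,-4.2,0,0,0,255],[9,0,-4.2,0,0,0,255],[9,0,-4.2,0,0,0,255],[9,0,-4.2,0,0,0,255],[0,0,0,0,0,0,255]],
  ],
)

```text
t: 10.5
tool_pos: [489.9, 228.4, 51.1]
ee_rot: [[-0.938, 0.172, 0.301], [0.164, 0.985, -0.053], [-0.306, -0.001, -0.952]]
ft_force: [0.4, -0.3, -3.2]
gripper_width: 18.8
grasp_force: 60.0
```

```bash
python3 - <<'E'
from br import *
plan();look()
E
```

```text
t 10.5 tcp [489.9 228.4  51.1] rack [-63.3 -33.3] F [ 0.4 -0.3 -3.2] w 18.8 q [ 0.41  0.45 -1.21  2.04  0.87  0.92  0.12]
scene [295, 238, 11, 13, 61] med [571.9 223.2  40. ] p2/98 [[477.0, 214.0, 34.0], [593.0, 274.0, 135.0]] axis [ 0.666 -0.376 -0.644]
scene [320, 265, 12, 9, 64] med [470.2 233.4  56.7] p2/98 [[466.0, 224.0, 51.0], [478.0, 242.0, 59.0]] axis [-0.243 -0.97   0.01 ]
top [268, 203, 18, 47, 396] med [552.3 217.   46.5] p2/98 [[502.0, 202.0, 36.0], [605.0, 232.0, 56.0]] axis [-0.965  0.179  0.19 ]
```

Call:
step_arm(
  increments=[
    [[9,0,-4.2,0,0,0,255],[9,0,-4.2,0,0,0,255],[9,0,-4.2,0,0,0,255],[9,0,-4.2,0,0,0,255],[9,0,-4.2,0,0,0,255],[9,0,-4.2,0,0,0,255],[9,0,-4.2,0,0,0,255],[9,0,-4.2,0,0,0,255],[9,0,-4.2,0,0,0,255],[0,0,0,0,0,0,255]],
  ],
)

```text
t: 11.6
tool_pos: [402.8, 243.6, 62.3]
ee_rot: [[-0.938, 0.173, 0.302], [0.164, 0.985, -0.054], [-0.306, -0.001, -0.952]]
ft_force: [0.1, 0.1, -2.1]
gripper_width: 18.8
grasp_force: 60.0
```

```bash
python3 - <<'E'
from br import *
plan();look()
a=cv2.imread("/tmp/scene.png")[150:330,180:420];cv2.imwrite("pics/s4.png",cv2.resize(a,None,fx=2.5,fy=2.5,interpolation=3))
E
```

```text
t 11.6 tcp [402.8 243.6  62.3] rack [-151.7  -33.2] F [ 0.1  0.1 -2.1] w 18.8 q [ 0.49  0.27 -1.39  2.17  0.72  0.89  0.07]
scene [295, 237, 25, 22, 245] med [554.5 218.8  41.9] p2/98 [[514.0, 199.0, 27.0], [596.0, 230.0, 49.0]] axis [-0.957  0.201  0.211]
scene [318, 266, 13, 17, 74] med [463.9 242.4  55.8] p2/98 [[393.0, 234.0, 50.0], [487.0, 289.0, 143.0]] axis [-0.6    0.394  0.696]
scene [346, 296, 11, 7, 35] med [382.  247.7  65.2] p2/98 [[380.0, 239.0, 61.0], [384.0, 256.0, 69.0]] axis [ 0.181  0.982 -0.052]
top [259, 207, 26, 88, 772] med [495.7 227.   53.8] p2/98 [[407.0, 205.0, 37.0], [593.0, 248.0, 68.0]] axis [-0.971  0.174  0.164]
```

View pics/s4.png

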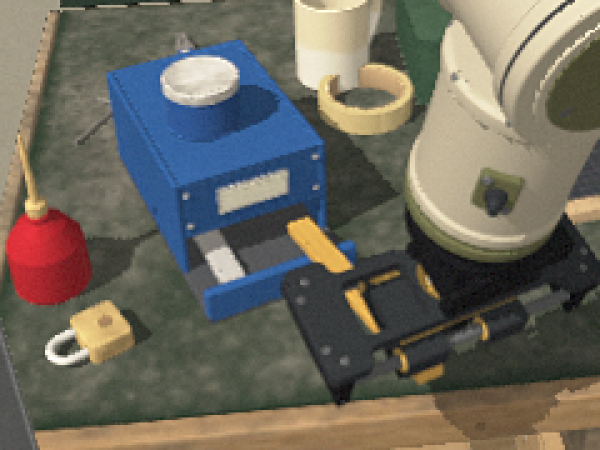

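The bar is out past the roof edge and held, drooping about 10° towards its far end (crop 300,230). The steel bar, tin and oil can are undisturbed. Next I lift it.

Call:
step_arm(
  increments=[
    [[-5,0,-24,0,0,0,255],[-8,0,-24,0,0,0,255],[-8,0,-24,0,0,0,255],[-8,0,-24,0,0,0,255],[-8,0,-24,0,0,0,255],[0,0,0,0,0,0,255]],
  ],
)

```text
t: 12.3
tool_pos: [403.9, 243.3, 185.9]
ee_rot: [[-0.936, 0.176, 0.304], [0.167, 0.984, -0.055], [-0.309, -0.001, -0.951]]
ft_force: [0.9, 1.1, -2.4]
gripper_width: 18.9
grasp_force: 60.0
```

```bash
python3 - <<'E'
from plan import *
# bar flat at lean 27.4; first yaw about world Z keeping lean
C=env.get_obs()["ee_rot"]
p=mt(-75,0,120);R=lean(mx,27.4);plan(p,R)
ax=C.T@Z;print("world Z in tool",ax.round(3))
print("final rot from yawed:",np.degrees(Rn.from_matrix((Rn.from_rotvec(-np.radians(101.8)*Z).as_matrix()@C).T@R).as_rotvec()).round(1))
print("worldY in tool",(C.T@np.array([0,1,0])).round(3))
E
```

```text
t 12.3 tcp [403.9 243.3 185.9] rack [-150.6  -33.4] F [ 0.9  1.1 -2.4] w 18.9 q [ 0.56 -0.25 -1.22  2.04  0.    0.98  0.72]
dtool now [-168.5 -238.3  124.4] dworld [ 153.8 -269.6  -65.9]
rot [39.2 -6.7 93.8] then dtool [-141.6  242.6  147.6]
world Z in tool [-0.309 -0.001 -0.951]
final rot from yawed: [-0.1 -9.4 -0.2]
worldY in tool [ 0.167  0.984 -0.055]
```

Call:
step_arm(
  increments=[
    [[-9,-29,3,0,0,0,255],[-9,-29,3,0,0,0,255],[-9,-29,3,0,0,0,255],[-9,-29,3,0,0,0,255],[-9,-29,3,0,0,0,255],[0,0,0,0,0,0,255]],
  ],
)

```text
t: 12.9
tool_pos: [422.6, 87.4, 180.4]
ee_rot: [[-0.938, 0.18, 0.295], [0.17, 0.984, -0.059], [-0.301, -0.005, -0.954]]
ft_force: [-1.3, 0.4, -2.9]
gripper_width: 18.8
grasp_force: 60.0
```

Call:
step_arm(
  increments=[
    [[0,0,0,2,0,6,255],[0,0,0,2,0,6,255],[0,0,0,2,0,6,255],[0,0,0,2,0,6,255],[0,0,0,2,0,6,255],[0,0,0,2,0,6,255],[0,0,0,2,0,6,255],[0,0,0,2,0,6,255],[0,0,0,0,0,0,255]],
  ],
)

```text
t: 13.8
tool_pos: [423.7, 92.5, 181.9]
ee_rot: [[-0.468, 0.872, 0.142], [0.828, 0.489, -0.274], [-0.308, -0.011, -0.951]]
ft_force: [0.6, 0.0, -2.8]
gripper_width: 18.7
grasp_force: 60.0
```

```bash
python3 - <<'E'
from plan import *
p=mt(-75,0,120);R=lean(mx,27.4);plan(p,R)
E
```

```text
t 13.8 tcp [423.7  92.5 181.9] rack [-105.2 -178.6] F [ 0.6  0.  -2.8] w 18.7 q [ 0.95 -0.14 -1.4   2.    0.19  1.17 -0.01]
dtool now [-142.    59.6  110.5] dworld [ 134.1 -118.8  -61.9]
rot [19.1 -8.5 47.3] then dtool [-25.5 168.5  83. ]
```

Call:
step_arm(
  increments=[
    [[-27,10,8.5,0,0,0,255],[-27,10,8.5,0,0,0,255],[-27,10,8.5,0,0,0,255],[-27,10,8.5,0,0,0,255],[-27,10,8.5,0,0,0,255],[-27,10,8.5,0,0,0,255],[0,0,0,0,0,0,255]],
  ],
)

```text
t: 14.5
tool_pos: [560.3, -30.5, 181.8]
ee_rot: [[-0.469, 0.872, 0.14], [0.828, 0.489, -0.275], [-0.309, -0.013, -0.951]]
ft_force: [-0.4, -0.2, -3.6]
gripper_width: 18.9
grasp_force: 60.0
```

Call:
step_arm(
  increments=[
    [[0,0,0,2.4,-1,5.9,255],[0,0,0,2.4,-1,5.9,255],[0,0,0,2.4,-1,5.9,255],[0,0,0,2.4,-1,5.9,255],[0,0,0,2.4,-1,5.9,255],[0,0,0,2.4,-1,5.9,255],[0,0,0,2.4,-1,5.9,255],[0,0,0,2.4,-1,5.9,255],[0,0,0,0,0,0,255]],
  ],
)

```text
t: 15.4
tool_pos: [559.0, -26.5, 182.2]
ee_rot: [[0.324, 0.93, -0.172], [0.829, -0.367, -0.421], [-0.455, -0.006, -0.89]]
ft_force: [0.0, -0.1, -3.1]
gripper_width: 18.8
grasp_force: 60.0
```

```bash
python3 - <<'E'
from br import *
from plan import *
p=mt(-75,0,60);R=lean(mx,27.4);plan(p,R);look()
a=cv2.imread("/tmp/scene.png")[100:300,280:520];b=cv2.imread("/tmp/top.png")[150:320,310:500]
cv2.imwrite("pics/s5.png",np.hstack([cv2.resize(a,(400,333)),cv2.resize(b,(372,333))]))
E
```

```text
t 15.4 tcp [559.  -26.5 182.2] rack [  48.6 -272.5] F [ 0.  -0.1 -3.1] w 18.8 q [ 0.4   0.57 -0.93  1.5   0.73  1.69 -0.97]
dtool now [ 55.3  -0.5 108.9] dworld [-1.300e+00  1.000e-01 -1.222e+02]
rot [-0.2 -0.3  0.3] then dtool [ 55.9  -1.2 108.6]
scene [404, 137, 77, 17, 494] med [ 518.8 -114.7  184.7] p2/98 [[481.0, -202.0, 177.0], [552.0, -39.0, 187.0]] axis [0.368 0.93  0.009]
top [462, 237, 29, 21, 248] med [ 497.  -186.3  185.8] p2/98 [[481.0, -208.0, 183.0], [516.0, -161.0, 189.0]] axis [-0.505 -0.863 -0.015]
```

View pics/s5.png

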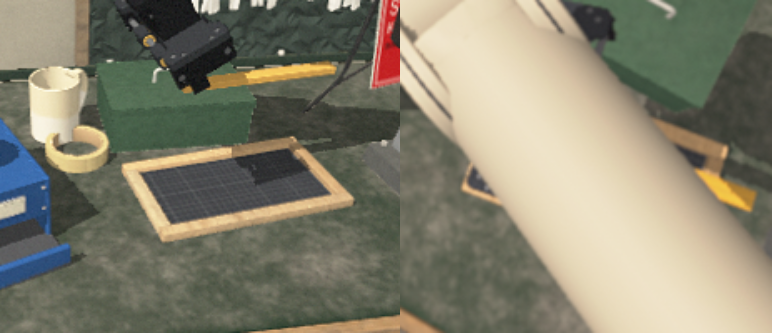

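The bar is level and aligned with the mat, about 170 mm above it, and its far end would sit at mat x of about 125. I back off 10 mm and lower it.

Call:
step_arm(
  increments=[
    [[14.5,0,24.5,0,0,0,255],[14.5,0,24.5,0,0,0,255],[14.5,0,24.5,0,0,0,255],[14.5,0,24.5,0,0,0,255],[14.5,0,24.5,0,0,0,255],[0,0,0,0,0,0,255]],
  ],
)

```text
t: 16.1
tool_pos: [559.3, -19.2, 38.4]
ee_rot: [[0.32, 0.931, -0.174], [0.83, -0.364, -0.422], [-0.457, -0.01, -0.89]]
ft_force: [-0.7, -0.4, -3.0]
gripper_width: 18.6
grasp_force: 60.0
```

```bash
python3 - <<'E'
from br import *
from plan import *
p=mt(-85,0,16);R=lean(mx,27.4);plan(p,R);look()
a=cv2.imread("/tmp/scene.png")[150:270,330:510];b=cv2.imread("/tmp/top.png")[160:310,320:500]
cv2.imwrite("pics/s6.png",np.hstack([cv2.resize(a,(450,300)),cv2.resize(b,(350,300))]))
E
```

```text
t 16.1 tcp [559.3 -19.2  38.4] rack [  47.6 -265.3] F [-0.7 -0.4 -3. ] w 18.6 q [ 0.35  0.74 -0.86  1.61  0.83  1.51 -1.11]
dtool now [12.7  1.4 18.6] dworld [  2.1   2.2 -22.4]
rot [-0.3 -0.2  0.5] then dtool [12.8  1.2 18.6]
scene [396, 192, 70, 18, 463] med [ 514.7 -120.    39.8] p2/98 [[481.0, -196.0, 30.0], [544.0, -35.0, 43.0]] axis [0.344 0.939 0.021]
```

View pics/s6.png

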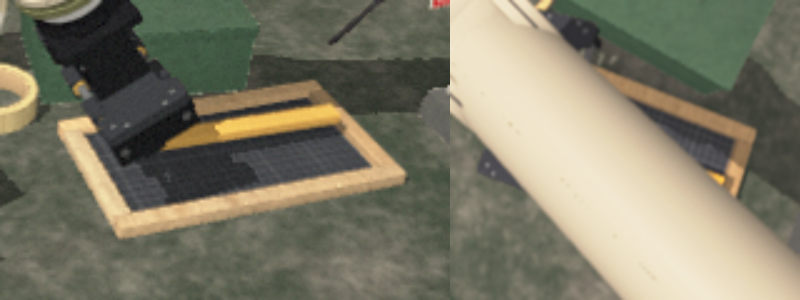

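Bar is level above the mat, inside the frame, its far end (crop 343,115) short of the right rim.

Call:
step_arm(
  increments=[
    [[3,0,4.6,0,0,0,255],[3,0,4.6,0,0,0,255],[3,0,4.6,0,0,0,255],[3,0,4.6,0,0,0,255],[0,0,0,0,0,0,255],[0,0,0,0,0,0,255]],
  ],
)

```text
t: 16.8
tool_pos: [562.2, -16.8, 19.6]
ee_rot: [[0.326, 0.93, -0.171], [0.828, -0.368, -0.422], [-0.456, -0.004, -0.89]]
ft_force: [0.3, 0.1, -2.2]
gripper_width: 18.7
grasp_force: 60.0
```

Call:
step_arm(
  increments=[
    [[0.5,0,0.9,0,0,0,255],[0.5,0,0.9,0,0,0,255],[0,0,0,0,0,0,255]],
  ],
)

```text
t: 17.1
tool_pos: [562.3, -16.9, 17.6]
ee_rot: [[0.326, 0.93, -0.171], [0.828, -0.368, -0.422], [-0.456, -0.004, -0.89]]
ft_force: [-0.6, -0.2, -2.0]
gripper_width: 18.9
grasp_force: 60.0
```

Call:
step_arm(
  increments=[
    [[0.5,0,0.9,0,0,0,255],[0.5,0,0.9,0,0,0,255],[0,0,0,0,0,0,255]],
  ],
)

```text
t: 17.4
tool_pos: [562.2, -16.8, 15.4]
ee_rot: [[0.326, 0.93, -0.171], [0.828, -0.368, -0.422], [-0.456, -0.004, -0.89]]
ft_force: [0.7, 0.5, -3.3]
gripper_width: 19.0
grasp_force: 60.0
```

Call:
step_arm(
  increments=[
    [[0.5,0,0.9,0,0,0,255],[0,0,0,0,0,0,255]],
  ],
)

```text
t: 17.6
tool_pos: [562.3, -16.7, 14.4]
ee_rot: [[0.326, 0.93, -0.171], [0.828, -0.368, -0.422], [-0.456, -0.004, -0.89]]
ft_force: [-0.0, -0.4, -2.3]
gripper_width: 19.0
grasp_force: 60.0
```

Call:
step_arm(
  increments=[
    [[0.5,0,0.9,0,0,0,255],[0,0,0,0,0,0,255]],
  ],
)

```text
t: 17.8
tool_pos: [562.3, -16.7, 13.4]
ee_rot: [[0.326, 0.93, -0.171], [0.828, -0.368, -0.422], [-0.456, -0.004, -0.89]]
ft_force: [0.2, -0.0, -3.0]
gripper_width: 18.8
grasp_force: 60.0
```

Call:
step_arm(
  increments=[
    [[0.5,0,0.9,0,0,0,255],[0,0,0,0,0,0,255]],
  ],
)

```text
t: 18.0
tool_pos: [562.3, -16.7, 12.4]
ee_rot: [[0.326, 0.93, -0.171], [0.828, -0.368, -0.422], [-0.456, -0.004, -0.89]]
ft_force: [0.4, 0.5, -3.2]
gripper_width: 18.8
grasp_force: 60.0
```

Call:
step_arm(
  increments=[
    [[0.5,0,0.9,0,0,0,255],[0,0,0,0,0,0,255]],
  ],
)

```text
t: 18.2
tool_pos: [562.4, -16.6, 11.9]
ee_rot: [[0.326, 0.93, -0.171], [0.828, -0.368, -0.423], [-0.456, -0.004, -0.89]]
ft_force: [-2.1, 0.8, 3.4]
gripper_width: 19.0
grasp_force: 60.2
```

Call:
step_arm(
  increments=[
    [[-1.8,0,0.9,0,0,0,255],[-1.8,0,0.9,0,0,0,255],[-1.8,0,0.9,0,0,0,255],[0,0,0,0,0,0,255]],
  ],
)

```text
t: 18.6
tool_pos: [560.5, -22.2, 11.9]
ee_rot: [[0.327, 0.93, -0.17], [0.828, -0.368, -0.422], [-0.455, -0.003, -0.89]]
ft_force: [1.6, 2.9, 4.0]
gripper_width: 18.9
grasp_force: 60.2
```

Call:
step_arm(
  increments=[
    [[-0.9,0,0.45,0,0,0,255],[-0.9,0,0.45,0,0,0,255],[0,0,0,0,0,0,255]],
  ],
)

```text
t: 18.9
tool_pos: [559.8, -23.8, 11.9]
ee_rot: [[0.326, 0.93, -0.17], [0.829, -0.368, -0.422], [-0.455, -0.003, -0.89]]
ft_force: [1.6, 3.3, 6.0]
gripper_width: 19.1
grasp_force: 60.2
```

Call:
step_arm(
  increments=[
    [[-0.9,0,0.4,0,0,0,255],[-0.9,0,0.4,0,0,0,255],[0,0,0,0,0,0,255]],
  ],
)

```text
t: 19.2
tool_pos: [558.9, -25.8, 11.9]
ee_rot: [[0.326, 0.93, -0.17], [0.828, -0.368, -0.422], [-0.455, -0.003, -0.89]]
ft_force: [1.3, 4.5, 4.8]
gripper_width: 18.8
grasp_force: 60.2
```

Call:
step_arm(
  increments=[
    [[-0.9,0,0.4,0,0,0,255],[0,0,0,0,0,0,255]],
  ],
)

```text
t: 19.4
tool_pos: [558.5, -26.8, 11.9]
ee_rot: [[0.326, 0.93, -0.17], [0.828, -0.368, -0.422], [-0.455, -0.003, -0.89]]
ft_force: [1.7, 4.3, 4.8]
gripper_width: 18.5
grasp_force: 60.2
```

Call:
step_arm(
  increments=[
    [[-0.9,0,0.4,0,0,0,255],[0,0,0,0,0,0,255]],
  ],
)

```text
t: 19.6
tool_pos: [558.1, -27.8, 11.9]
ee_rot: [[0.326, 0.93, -0.171], [0.828, -0.368, -0.422], [-0.455, -0.004, -0.89]]
ft_force: [2.4, 3.5, 4.9]
gripper_width: 18.8
grasp_force: 60.2
```

Call:
step_arm(
  increments=[
    [[-0.9,0,0.4,0,0,0,255],[0,0,0,0,0,0,255]],
  ],
)

```text
t: 19.8
tool_pos: [557.6, -28.8, 11.9]
ee_rot: [[0.326, 0.93, -0.171], [0.828, -0.368, -0.422], [-0.456, -0.004, -0.89]]
ft_force: [1.9, 4.4, 5.4]
gripper_width: 18.9
grasp_force: 60.2
```

Call:
step_arm(
  increments=[
    [[-0.9,0,0.4,0,0,0,255],[0,0,0,0,0,0,255]],
  ],
)

```text
t: 20.0
tool_pos: [557.2, -29.7, 11.9]
ee_rot: [[0.326, 0.93, -0.171], [0.828, -0.368, -0.422], [-0.456, -0.004, -0.89]]
ft_force: [1.7, 3.9, 4.7]
gripper_width: 19.0
grasp_force: 60.2
```

Call:
step_arm(
  increments=[
    [[-0.9,0,0.4,0,0,0,255],[0,0,0,0,0,0,255]],
  ],
)

```text
t: 20.2
tool_pos: [556.8, -30.7, 11.9]
ee_rot: [[0.326, 0.93, -0.171], [0.828, -0.368, -0.422], [-0.456, -0.004, -0.89]]
ft_force: [1.6, 3.5, 5.6]
gripper_width: 18.7
grasp_force: 60.2
```

```bash
python3 - <<'E'
from br import *
plan();look(("scene",))
p=cv2.imread("/tmp/scene.png");a=p[175:245,420:500];cv2.imwrite("pics/s7.png",cv2.resize(a,None,fx=7,fy=7,interpolation=3))
W=cloud("scene",env.capture("scene")[1])
# where mat x=126 rim top & bar end project
for x,z in((126,15),(126,17),(116,17)):
  for y in(-10,10): print(x,z,y,proj("scene",mt(x,y,z)[None]).round(1))
E
```

```text
t 20.2 tcp [556.8 -30.7  11.9] rack [  47.1 -277. ] F [1.6 3.5 5.6] w 18.7 q [ 0.36  0.76 -0.84  1.64  0.86  1.47 -1.13]
scene [400, 199, 68, 18, 417] med [ 511.5 -132.3   15.4] p2/98 [[479.0, -207.0, 8.0], [540.0, -52.0, 18.0]] axis [ 0.353  0.936 -0.009]
126 15 -10 [[467.9 202.3]]
126 15 10 [[463.6 197.8]]
126 17 -10 [[468.1 201.6]]
126 17 10 [[463.8 197.1]]
116 17 -10 [[464.5 202.3]]
116 17 10 [[460.2 197.7]]
```

View pics/s7.png

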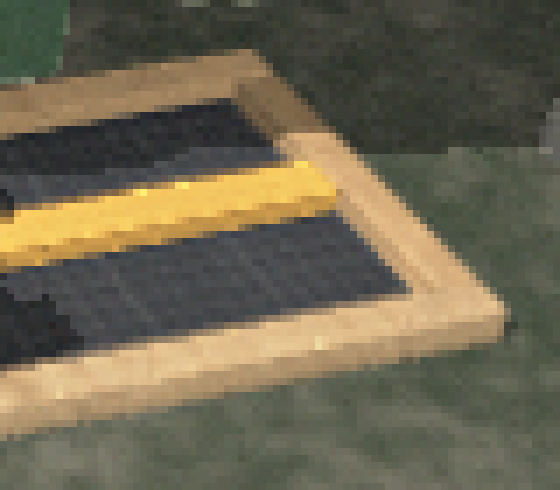

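The bar's end (crop 310–340,165–205) is at or just short of the rim's inner face. I keep nudging until the force rises.

Call:
step_arm(
  increments=[
    [[-0.9,0,0.4,0,0,0,255],[0,0,0,0,0,0,255]],
  ],
)

```text
t: 20.5
tool_pos: [556.4, -31.6, 11.9]
ee_rot: [[0.326, 0.93, -0.171], [0.828, -0.368, -0.422], [-0.456, -0.004, -0.89]]
ft_force: [1.2, 3.6, 5.1]
gripper_width: 18.9
grasp_force: 60.2
```

Call:
step_arm(
  increments=[
    [[-0.9,0,0.4,0,0,0,255],[0,0,0,0,0,0,255]],
  ],
)

```text
t: 20.7
tool_pos: [556.1, -32.3, 11.9]
ee_rot: [[0.326, 0.93, -0.171], [0.828, -0.368, -0.422], [-0.455, -0.004, -0.89]]
ft_force: [2.3, 4.8, 3.5]
gripper_width: 18.5
grasp_force: 60.2
```

Call:
step_arm(
  increments=[
    [[-0.9,0,0.4,0,0,0,255],[0,0,0,0,0,0,255]],
  ],
)

```text
t: 20.9
tool_pos: [556.1, -32.3, 11.9]
ee_rot: [[0.326, 0.93, -0.17], [0.829, -0.368, -0.421], [-0.454, -0.004, -0.891]]
ft_force: [3.2, 6.6, 2.5]
gripper_width: 18.7
grasp_force: 60.2
```

The TCP stopped while the force kept rising, so the bar is butted. I release and withdraw along the tool axis.

Call:
step_arm(
  increments=[
    [[0,0,0,0,0,0,230],[0,0,0,0,0,0,180],[0,0,0,0,0,0,140],[0,0,0,0,0,0,140],[0,0,0,0,0,0,140],[0,0,0,0,0,0,140]],
  ],
)

```text
t: 21.5
tool_pos: [555.5, -33.8, 11.9]
ee_rot: [[0.326, 0.93, -0.172], [0.828, -0.369, -0.423], [-0.456, -0.004, -0.89]]
ft_force: [-0.3, -0.1, 0.9]
gripper_width: 38.3
grasp_force: 0.3
```

Call:
step_arm(
  increments=[
    [[0,0,-5,0,0,0,140],[0,0,-15,0,0,0,140],[0,0,-30,0,0,0,140],[0,0,-40,0,0,0,140],[0,0,-40,0,0,0,140],[0,0,-40,0,0,0,140],[0,0,0,0,0,0,140]],
  ],
)

```text
t: 22.2
tool_pos: [586.8, 43.2, 169.1]
ee_rot: [[0.326, 0.931, -0.163], [0.831, -0.365, -0.419], [-0.45, 0.001, -0.893]]
ft_force: [0.3, 0.3, -0.4]
gripper_width: 39.1
grasp_force: 0.0
```

Call:
step_arm(
  increments=[
    [[15,30,-30,0,0,0,140],[15,0,-30,0,0,0,140],[0,0,-30,0,0,0,140],[0,0,-30,0,0,0,140],[0,0,0,0,0,0,140]],
  ],
)

```text
t: 22.7
tool_pos: [643.4, 106.3, 260.0]
ee_rot: [[0.326, 0.931, -0.167], [0.831, -0.366, -0.42], [-0.451, -0.002, -0.892]]
ft_force: [-0.8, 1.3, 1.4]
gripper_width: 38.9
grasp_force: 0.0
```

```bash
python3 - <<'E'
from br import *
plan();look()
a=cv2.imread("/tmp/scene.png")[150:270,190:510];cv2.imwrite("pics/s8.png",np.vstack([cv2.resize(a,(640,240),interpolation=3),cv2.resize(cv2.imread("/tmp/top.png")[100:310,180:500],(520,341))[:, :].copy() if 0 else cv2.resize(cv2.imread("/tmp/top.png")[130:300,190:510],(640,340),interpolation=3)]))
E
```

```text
t 22.7 tcp [643.4 106.3 260. ] rack [ 108.9 -127.2] F [-0.8  1.3  1.4] w 38.9 q [ 0.05  0.76 -0.88  1.03  0.8   1.98 -1.  ]
scene [383, 198, 86, 21, 497] med [ 519.6 -112.    15. ] p2/98 [[479.0, -208.0, 8.0], [561.0, -11.0, 18.0]] axis [ 0.367  0.93  -0.003]
top [432, 240, 29, 19, 222] med [ 495.5 -188.1   17.4] p2/98 [[479.0, -215.0, 11.0], [517.0, -154.0, 22.0]] axis [-0.456 -0.89  -0.015]
```

View pics/s8.png

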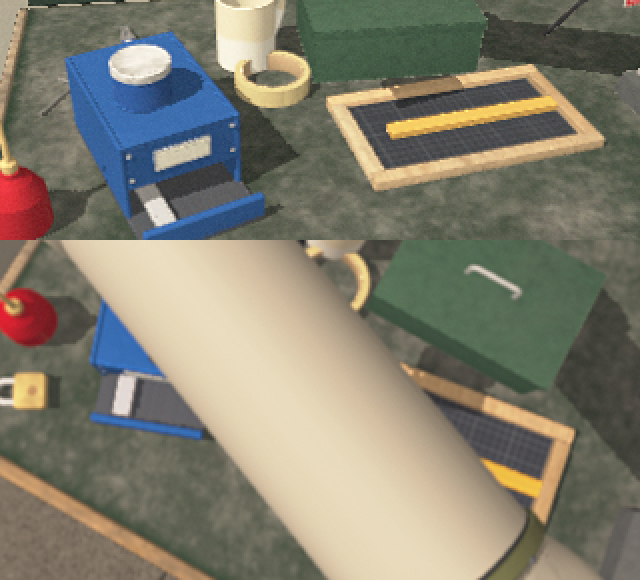

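The bar lies flat along the mat (scene 388–555, 100–130), with its end at the right-hand rim. The tin, steel bar and oil can are in place, and the arm is clear.

```bash
python3 -c "
from bench import env
print(env.sign_off())"
```

```text
the job is handed in; nothing more can be done
None
```

The brass bar is out of the rack and lying flat, lengthwise on the mat, butted against the right-hand rim; the steel bar, tin and oil can look undisturbed, and the job is handed in, though the sign-off returned no verdict.

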